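# Shut the disc-handled air valve under the sliding cover

### The job

On the bench stands the air-valve box with its metal cover. Push the cover all the way aside along its runners (to the end stop over the closed half of the box) and then push shut the valve handle that ends in a round disc: a quarter turn clockwise seen from above, until it stands square across its pipe against its stop. Only push: do not lift the cover, leave the plain straight handle as it is, and do not shift or knock over the things standing about; finish with the cover still fully aside.

Things in the scene. Friction and masses are not known exactly. Their poses are not given: they have to be found in the camera images.
- valve_box: Grey steel box screwed to the bench, 142 mm wide (its x), 466 mm long (its y, from -221 to +245 mm), walls 68 mm high, 6 mm thick. Origin on the bench surface; x points away from the robot at yaw 0, y along the runners. Open pit from y -215 to +10 mm, x -65 to +65 mm, floor 6 mm above the bench; the rest (y +10 to +245 mm) is closed by a deck at cover-underside height. Two aluminium runners along the long sides reach 79 mm high at x = +-67 to +-79 mm.
- cover_slide (a joint): How far the cover has been slid, m: 0 = pit fully covered, 0.225 = at its end stop over the deck, pit fully bare. Positive moves the cover along the box's +y. Starts near 0 (up to 0.03). Sliding friction about 2 N; it stays where it is left. The aluminium cover (140 x 235 x 6 mm, 0.45 kg, top face 76 mm above the bench) lies loose in the runners: it can be lifted, which is forbidden.
- rib (a point): Centre of the upright rib across the middle of the cover: 90 mm along the box's x, 12 mm thick along the box's y, 18 mm high, from 76 to 94 mm above the bench (this point at 85 mm). Push its -y face towards +y. It moves with the cover.
- disc_pivot (a point): Pivot axis (vertical) of the handle with the round disc, at the handle's mid height, 50 mm above the bench. Its brass valve is on a pipe along the box's x (pipe top 30 mm, valve body top 36 mm above the bench). The two valves stand at box (20, -155) and (20, -67) mm; which is where varies.
- disc_end (a point): Centre of the round disc (26 mm across, 14 mm thick, from 43 to 57 mm above the bench) that ends the marked handle, 45 mm from the pivot; the arm between is 12 mm wide. Black plastic like the other handle.
- disc_handle (a joint): Turn of the disc handle, rad: 0 = open, pointing along its pipe to the box's -x (the robot's side); grows clockwise seen from above; 1.571 = shut, pointing to the box's +y against its stop. Starts between 0 and 0.25. About 0.12 N m of friction holds it where it is left.
- plain_pivot (a point): Pivot axis of the other, plain straight handle, as disc_pivot.
- plain_end (a point): Point 45 mm from the pivot on the plain handle, a straight black bar 58 mm long from the pivot, 12 mm wide, 14 mm thick, same height and turning sense as the disc handle. To be left as it is.
- screwdriver: Loose screwdriver 190 mm long lying in front of the box's closed half; origin under its middle, length along its x. Leave.
- coupler: Loose brass coupler, 28 mm across, 42 mm tall, standing in front of the box; origin at the centre of its underside. Leave.
- bracket: Loose grey L bracket 50 x 40 x 40 mm in front of the box; origin at the centre of its underside. Leave.
- mug: White mug, 80 mm across, 90 mm high, standing behind the box; origin at the centre of its underside. Leave.
- bottle: White bottle, 60 mm across, 140 mm high, standing behind the box; origin at the centre of its underside. Leave.
- spool: Filament spool lying flat off the box's -y end, 190 mm across, 60 mm high; origin at the centre of its underside. Leave.
- plug: Spare brass plug, 18 mm across, 22 mm tall, standing loose on the pit's floor near its deck-side, robot-side corner; origin at the centre of its underside. Leave.

How it is judged:
By the outcome, as a careful person would: the job done as asked, in the order asked, and still so for the second after the job is handed in, with the robot touching nothing.
It also fails if it takes over 51 s, if anything falls off the work surface, if the arm or the gripper's body presses on something with over 40 N, if the wrist force passes 120 N, or if a joint passes its speed limit or range.

### The arm

A 6-joint arm with a two-finger parallel gripper is mounted at the origin on the work surface. World frame = base frame: x ahead of the robot, y to its left, z up, the work surface at z = 0. Lengths are in mm, angles in rad, forces in N, time in s.
With the tool pointing down it reaches from about 275 to 750 mm from the base axis. Payload 10.2 kg.
Tool frame: the origin (TCP) lies midway between the tips of the shut fingers; the grasp point (between the pads) lies 19 mm behind it; z points along the fingers, y is the line along which they close (so a half turn about z gives the same grasp; the last joint's range is limited). The gripper opens to 85 mm and grips with 20 to 120 N. Pads are 22 mm wide; open, the fingers measure 114 mm over their backs; the gripper's body (76 mm by 85 mm) begins 54 mm behind the grasp point. The pads swing forward as they close: fully open they stand 13 mm farther back than shut.
Start: joints at [-1.335, 0.313, 1.498, -0, 1.331, -0.223], TCP at [232.497, -470.719, 209.194] pointing down, gripper open.
Joint ranges: [-2.94, 2.94], [-0.97, 2.17], [0.19, 2.56], [-1.23, 4.37], [0.02, 3.11], [-2.88, 2.88]. Speed limits (rad/s): [2.39, 2.39, 3.01, 3.14, 3.14, 3.14].

### API

Orientations are given as a unit quaternion [w, x, y, z].
In Python, from rig import sense, capture, finish_job, find_in, place_of gives the robot as it stands. The module is installed in compiled form; this text tells all that it offers.
- The arm moves only by the shell command python3 -m jog 'ROWS' [FORCE]. ROWS is JSON, a list of rows, each an object of numbers: "tx", "ty", "tz": the shift along the tool's x, y, z in mm; "ax", "ay", "az": the turn, a rotation vector about the tool's x, y, z in rad; "jaw": the closure, from -1 (fully open) to 1 (shut), so that 0 is half open. In form: [{"tx": .., "ty": .., "tz": .., "ax": .., "ay": .., "az": .., "jaw": ..}, ...]. A call has 1 to 5 rows; each row shifts and turns the commanded pose from where the row before left it, along the tool's axes as they then stand; what a row does not reach is not made up. A row lasts 1/8 s, in which the tool goes at most 62.5 mm and 10.7 degrees, less where a joint would pass 70% of its speed; a pose out of reach is approached as far as the arm can. A call with a gripper value outside its range is refused whole. The fingers move at their own pace and stop on an object; FORCE is the grip in N (left out, the last holds). Time passes only in rows, so rows that do not move let the fingers close. It gives the time, the measured TCP pose, the force, the opening and the grip force at its end, in the units of the state.
- sense(): the state, without advancing time (a new reading comes with each control period).
- capture(name): name is "scene" or "top" or "wrist"; returns a dict with "color" (384x512x3 uint8, red, green, blue), "depth" (384x512 float32, mm along the optical axis (not along the pixel's ray), 0 where there is no reading), "fx", "fy", "cx", "cy" (pixels), "camera_from_world" (4x4, takes a point from world to camera coordinates); the wrist camera has in their place "mount" (4x4, takes a point from camera to tool coordinates, whose origin is the TCP and whose axes are the flange's). Camera axes: x right, y up, looking along -z (the intrinsics and any distortion apply to the point x, -y, -z); pixel columns grow to the right and rows downward; lengths in mm; the calibration is good to about 2 mm. A picture is of the moment at which its call begins: read the wrist's pose just before it.
- finish_job(): hands the job in; it is judged then, once.
Trained networks look in the newest picture that a camera, given by its name, has taken for a name from the list of things; names that differ only in an ending like _2 or _b are one class to them, and where a whole thing is asked for, a point or a joint stands for the part that bears it (a point fixed in the world has none). Each returns a list of dicts, best first, with "conf" (0 to 1); they miss things now and then, are a little off and sometimes report something else, mostly with a low value. They report only what shows in the picture. A call takes as long as a camera call.
- find_in(query, camera): "centre" ([column, row] in pixels, amid what is visible of it).
- place_of(query, camera): "centre" ([column, row] in pixels: a listed point, or the origin of a listed thing).
The state is a dict: "time_s": time; "joints": joint angles; "dq": joint speeds; "tau": joint torques, N m; "eef_pos": TCP position; "ee_rot": TCP orientation; "force": force on the tool from outside, world axes, zero at the start; "wrist_torque": the same for the moment, N m; "grip_width": opening from 0.0 (shut) to 1.0 (fully open); "grip_force": force on a finger pad.
Only numpy, scipy, OpenCV 4.12 (cv2) and the standard library are available. Lean on these libraries where they do the work, as an engineer would, in place of code of your own. Each camera call takes 0.05 s, during which the arm holds its last target. There are 200 camera calls.

## Working session

There is one attempt and no reset: what is moved stays moved. The work goes in short steps, Python scripts to look and compute and a shell command to move; the robot and the scene stay as the last step left them, time stands still between calls to the robot, and variables do not carry over. Pictures are saved under pics/ and viewed, at most 10 in all, crops included, and the job is handed in when it is done.

```bash
mkdir -p pics; cat > h.py <<'E'
import numpy as np, cv2
from rig import *
from scipy.spatial.transform import Rotation as R
def pose():
    s=sense(); T=np.eye(4); q=s["ee_rot"]
    T[:3,:3]=R.from_quat([q[1],q[2],q[3],q[0]]).as_matrix(); T[:3,3]=s["eef_pos"]; return s,T
def shot(cam,name=None):
    s,T=pose(); c=capture(cam)
    c["w"]=T@c["mount"] if "mount" in c else np.linalg.inv(c["camera_from_world"])
    if name: cv2.imwrite(f"pics/{name}.png",c["color"][:,:,::-1])
    return c
def ray(c,px):
    d=np.array([(px[0]-c["cx"])/c["fx"],-(px[1]-c["cy"])/c["fy"],-1.])
    return c["w"][:3,3],c["w"][:3,:3]@d
def at_z(c,px,z):
    o,d=ray(c,px); return o+d*(z-o[2])/d[2]
def depth_pt(c,px):
    u,v=map(int,np.round(px)); w=c["depth"][max(v-1,0):v+2,max(u-1,0):u+2]; w=w[w>0]
    if not len(w): return None
    o,d=ray(c,px); return o+d*np.median(w)
E
python3 - <<'E'
from h import *
np.set_printoptions(precision=1,suppress=True)
s,T=pose(); print(T)
Z=dict(valve_box=0,rib=85,screwdriver=0,coupler=0,bracket=0,mug=0,bottle=0,spool=0)
ims=[]
for cam in("top","scene"):
    c=shot(cam); ims.append(c["color"]); print(cam,c["w"][:3,3],[k for k in c])
    for q,z in Z.items():
        for r in place_of(q,cam)[:2]: print(q,r["conf"],np.array(r["centre"]),at_z(c,r["centre"],z),depth_pt(c,r["centre"]))
cv2.imwrite("pics/a.png",cv2.resize(np.hstack(ims),(800,300))[:,:,::-1]); cv2.imwrite("pics/top.png",ims[0][:,:,::-1])
E
```

```text
[[   0.9    0.4   -0.   232.5]
 [   0.4   -0.9    0.  -470.4]
 [   0.    -0.    -1.   208.6]
 [   0.     0.     0.     1. ]]
top [406.3 -27.4 998. ] ['color', 'depth', 'fx', 'fy', 'cx', 'cy', 'camera_from_world', 'w']
valve_box 0.58 [243.4 187.2] [578.4   4.6   0. ] [565.3   2.1  75.9]
rib 0.73 [277.8 175.9] [591.6 -82.4  85. ] [589.9 -81.9  93.4]
screwdriver 0.78 [206.4 260.8] [385.9  99.6   0. ] [386.3  96.8  21.7]
coupler 0.39 [273.2 246.3] [422.5 -73.2   0. ] [421.8 -71.3  41.7]
bracket 0.53 [325.1 231.8] [ 459.6 -209.2    0. ] [ 459.3 -208.1    5.8]
mug 0.59 [169.6 144.7] [696.3 205.7   0. ] [694.9 204.6   4.8]
bottle 0.98 [208.7 140.3] [708.4  99.5   0. ] [683.1  88.9  83.6]
spool 0.85 [379.1 177.3] [ 604.3 -358.5    0. ] [ 592.2 -338.4   60.6]
spool 0.52 [279.7 174.1] [613.8 -92.7   0. ] [594.4 -86.6  93.4]
scene [1126.4  486.4  895.2] ['color', 'depth', 'fx', 'fy', 'cx', 'cy', 'camera_from_world', 'w']
valve_box 0.77 [254.8 230.7] [568.8  -6.   -0. ] [616.4  36.   76.3]
rib 0.65 [222.1 196.8] [597.  -83.8  85. ] [602.1 -78.2  92.9]
rib 0.39 [257.5 231.1] [618.7  45.9  85. ] [611.8  39.9  74. ]
screwdriver 0.67 [333.6 208.5] [381.7  92.    0. ] [393.1  98.   13.7]
screwdriver 0.34 [259.  231.4] [563.7   2.9   0. ] [608.3  41.3  71. ]
coupler 0.65 [273.8 184.9] [418.8 -73.5   0. ] [433.5 -61.9  18.6]
bracket 0.55 [242.3 292.9] [716.3  90.3   0. ] [737.6 110.9  46.4]
bracket 0.2 [220.5 198.7] [ 549.  -141.9    0. ] [609.6 -76.   93.9]
bottle 0.59 [241.9 292.9] [716.9  89.7   0. ] [738.1 110.3  46.4]
spool 0.87 [150.4 168.9] [ 598.  -361.7   -0. ] [ 633.4 -304.9   59.9]
```

View pics/a.png

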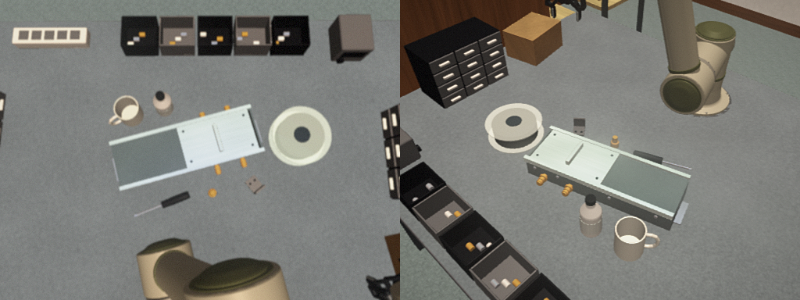

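The pictures show the box turned about 12° with the cover on the right (robot's -y), with its rib at about (278,176) in the top view. The spool is off the right end. Next I fit the box pose from depth.

```bash
python3 - <<'E'
from h import *
np.set_printoptions(precision=1,suppress=True)
for cam in("top","scene"):
    c=shot(cam); d=c["depth"]; v,u=np.mgrid[:384,:512]
    D=np.stack([(u-c["cx"])/c["fx"],-(v-c["cy"])/c["fy"],-np.ones_like(d)],-1)@c["w"][:3,:3].T
    P=c["w"][:3,3]+D*d[...,None]
    roi=(abs(P[...,0]-575)<170)&(P[...,1]>-255)&(P[...,1]<300)&(d>0)
    m=(roi&(P[...,2]>62)&(P[...,2]<98)).astype(np.uint8)
    n,l,st,_=cv2.connectedComponentsWithStats(m); k=1+st[1:,4].argmax()
    Q=P[l==k]; (cx,cy),sz,a=cv2.minAreaRect(Q[:,:2].astype(np.float32)); print(cam,(cx,cy),sz,a)
    r=Q[(Q[:,2]>87)]; (rx,ry),rs,ra=cv2.minAreaRect(r[:,:2].astype(np.float32)); print("rib",(rx,ry),rs,ra,np.median(r,0),len(r))
    print("z levels",np.percentile(Q[:,2],[5,25,50,75,95]))
E
```

```text
top (564.8919067382812, 14.079818725585938) (158.72682189941406, 466.8981628417969) 15.224748611450195
rib (591.7113647460938, -83.82765197753906) (89.66346740722656, 12.210127830505371) 15.403631210327148 [591.5 -84.5  93.5] 186
z levels [66.  68.4 74.6 77.1 80.4]
scene (566.7789306640625, 12.7872314453125) (163.2513427734375, 466.8728942871094) 15.38892650604248
rib (593.315185546875, -84.37470245361328) (91.44051361083984, 14.403326988220215) 16.68267250061035 [596.4 -82.6  93.4] 180
z levels [65.9 68.2 74.  77.  80.3]
```

View pics/top.png

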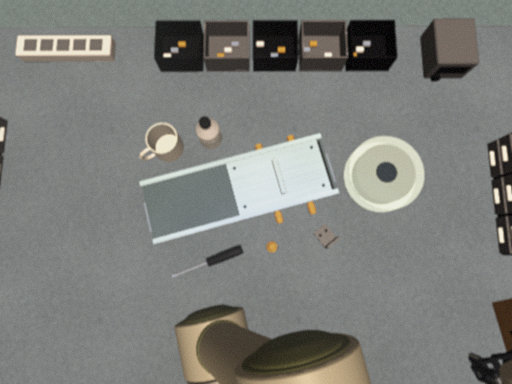

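The box fit is consistent from both cameras: size 159×467, yaw 15.3°, origin ≈ (568.7, 2.1), and the rib at box y ≈ -89. Next I work out the approach.

```bash
cat >> h.py <<'E'
YAW=np.radians(15.3); O=np.array([568.7,2.1]); B=np.array([[np.cos(YAW),-np.sin(YAW)],[np.sin(YAW),np.cos(YAW)]])
def box(p): return B.T@(np.asarray(p)[:2]-O)
def where():
    s,T=pose(); print("t",s["time_s"],"box xy",box(T[:3,3]).round(1),"z",round(T[2,3],1),"yaw err",np.round(np.arctan2(T[1,0],T[0,0])-YAW,3),"F box",(B.T@np.array(s["force"])[:2]).round(1),round(s["force"][2],1),"jaw",s["grip_width"])
    return T
def to(x,y,z):
    T=where(); w=np.r_[O+B@[x,y],z]; print("tool shift",(T[:3,:3].T@(w-T[:3,3])).round(1))
E
python3 -c "
from h import *
to(0,-130,209)"
python3 -m jog '[{"az":0.06,"jaw":1},{"az":0.06,"jaw":1}]' 30; python3 -c "
from h import *
to(0,-130,209)"
```

```text
t 1.0 box xy [-449.  -367.3] z 209.2 yaw err 0.192 F box [-0.4 -0.1] -0.5 jaw 0.9991331148908055
tool shift [ 4.860e+02 -1.474e+02  2.000e-01]
t 1.0 box xy [-449.  -367.3] z 209.2 yaw err 0.192 F box [-0.4 -0.1] -0.5 jaw 0.9991331148908055
tool shift [ 4.860e+02 -1.474e+02  2.000e-01]schema error: expected keys tx, ty, tz, ax, ay, az, jaw
```

```bash
python3 -m jog '[{"tx":0,"ty":0,"tz":0,"ax":0,"ay":0,"az":0.1,"jaw":1},{"tx":0,"ty":0,"tz":0,"ax":0,"ay":0,"az":0.09,"jaw":1}]' 30; python3 -c "
from h import *
to(0,-130,209)"
```

```text
time_s: 1.25
eef_pos: [232.5, -470.7, 209.2]
ee_rot: [0.0, 0.991, 0.132, 0.0]
force: [-0.5, 0.2, -0.1]
grip_width: 0.605
grip_force: 0.0
t 1.25 box xy [-449.1 -367.4] z 209.2 yaw err -0.001 F box [-0.5  0.3] -0.1 jaw 0.6046896101614366
tool shift [ 4.487e+02 -2.379e+02  2.000e-01]
```

```bash
R='x'; python3 -m jog '[{"tx":45,"ty":-24,"tz":0,"ax":0,"ay":0,"az":0,"jaw":1},{"tx":45,"ty":-24,"tz":0,"ax":0,"ay":0,"az":0,"jaw":1},{"tx":45,"ty":-24,"tz":0,"ax":0,"ay":0,"az":0,"jaw":1},{"tx":45,"ty":-24,"tz":0,"ax":0,"ay":0,"az":0,"jaw":1},{"tx":45,"ty":-24,"tz":0,"ax":0,"ay":0,"az":0,"jaw":1}]' >/dev/null
python3 -m jog '[{"tx":45,"ty":-24,"tz":0,"ax":0,"ay":0,"az":0,"jaw":1},{"tx":45,"ty":-24,"tz":0,"ax":0,"ay":0,"az":0,"jaw":1},{"tx":45,"ty":-24,"tz":0,"ax":0,"ay":0,"az":0,"jaw":1},{"tx":45,"ty":-24,"tz":0,"ax":0,"ay":0,"az":0,"jaw":1},{"tx":0,"ty":0,"tz":0,"ax":0,"ay":0,"az":0,"jaw":1}]' >/dev/null
python3 - <<'E'
from h import *
to(0,-130,84)
c=shot("wrist","w1")
for q in("rib","cover_slide"):
    for r in place_of(q,"wrist")[:2]:
        p=depth_pt(c,r["centre"]); print(q,r["conf"],r["centre"],box(at_z(c,r["centre"],85)),None if p is None else (box(p),p[2]))
E
```

```text
t 2.5 box xy [ -42.5 -148.8] z 208.7 yaw err 0.006 F box [-0.9 -0.1] -0.5 jaw 0.0012794491486329133
tool shift [ 42.6 -18.4 124.7]
rib 0.86 [193.7, 136.8] [  2.33550871 -87.7180478 ] (array([  3.23584777, -89.54102533]), np.float64(93.68629684304813))Traceback (most recent call last):
  File "<stdin>", line 5, in <module>
ValueError: it knows: bottle, bracket, coupler, disc_end, disc_pivot, mug, plain_end, plain_pivot, plug, rib, screwdriver, spool, valve_box
```

View pics/w1.png

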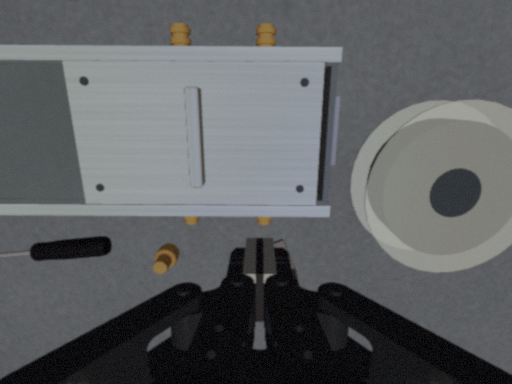

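The wrist view agrees: the rib is at about (194,137), box (2,-89), and the tool lies over the robot-side wall with the fingers shut. I go over to it and down.

```bash
python3 -m jog '[{"tx":44,"ty":-18,"tz":0,"ax":0,"ay":0,"az":0.006,"jaw":1},{"tx":0,"ty":0,"tz":50,"ax":0,"ay":0,"az":0,"jaw":1},{"tx":0,"ty":0,"tz":50,"ax":0,"ay":0,"az":0,"jaw":1},{"tx":0,"ty":0,"tz":24,"ax":0,"ay":0,"az":0,"jaw":1},{"tx":0,"ty":0,"tz":0,"ax":0,"ay":0,"az":0,"jaw":1}]' >/dev/null
python3 -c "
from h import *
to(0,100,84)"
```

```text
t 3.225 box xy [  -2. -133.] z 83.9 yaw err -0.006 F box [-0.1 -0.1] 0.5 jaw -0.00015967938314300845
tool shift [   0.7 -233.     0.4]
```

Now I push gently into contact and then along the runners.

```bash
python3 -m jog '[{"tx":1,"ty":-10,"tz":0,"ax":0,"ay":0,"az":0,"jaw":1},{"tx":1,"ty":-8,"tz":0,"ax":0,"ay":0,"az":0,"jaw":1},{"tx":0,"ty":-8,"tz":0,"ax":0,"ay":0,"az":0,"jaw":1},{"tx":0,"ty":-8,"tz":0,"ax":0,"ay":0,"az":0,"jaw":1},{"tx":0,"ty":-8,"tz":0,"ax":0,"ay":0,"az":0,"jaw":1}]' |grep force; python3 -c "
from h import *
where()"
python3 -m jog '[{"tx":0,"ty":-15,"tz":0,"ax":0,"ay":0,"az":0,"jaw":1},{"tx":0,"ty":-20,"tz":0,"ax":0,"ay":0,"az":0,"jaw":1},{"tx":0,"ty":-20,"tz":0,"ax":0,"ay":0,"az":0,"jaw":1},{"tx":0,"ty":-20,"tz":0,"ax":0,"ay":0,"az":0,"jaw":1},{"tx":0,"ty":-15,"tz":0,"ax":0,"ay":0,"az":0,"jaw":1}]' |grep force; python3 -c "
from h import *
to(0,100,84)
c=shot('top')
for r in place_of('rib','top'):print(r['conf'],box(at_z(c,r['centre'],85)))"
```

```text
force: [-0.1, 0.5, -0.3]
grip_force: 0.0
t 3.85 box xy [  1.8 -89.9] z 85.4 yaw err -0.004 F box [0.  0.5] -0.3 jaw -0.003576988508366267
force: [-0.2, -0.4, 0.8]
grip_force: 0.0
t 4.475 box xy [2.1 1. ] z 85.3 yaw err -0.004 F box [-0.3 -0.3] 0.8 jaw 0.0019986896413886996
tool shift [ -2.5 -99.    1.3]
0.62 [ 1.78850148e-02 -8.86506101e+01]
```

```bash
python3 - <<'E'
from h import *
a=shot("top");b=shot("scene");c=shot("wrist")
where()
i=np.hstack([cv2.resize(a["color"][100:280,100:360],(400,280)),cv2.resize(c["color"],(400,280))])
cv2.imwrite("pics/b.png",np.vstack([i,cv2.resize(b["color"][130:330,100:400],(800,310))[:,:]])[:,:,::-1])
E
```

```text
t 4.725 box xy [ 2.2 -1. ] z 85.3 yaw err -0.004 F box [-0.2 -0.1] 0.1 jaw 0.0013809948766786047
```

View pics/b.png

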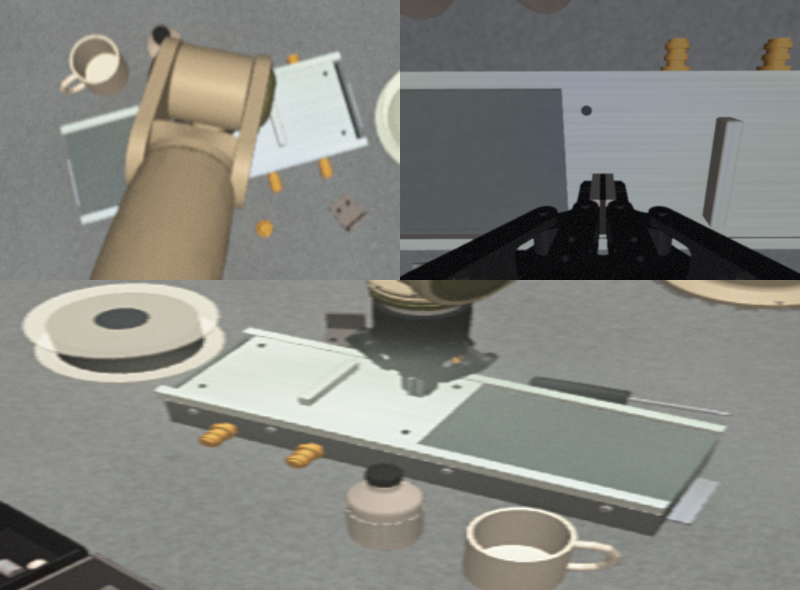

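The fingers passed the rib without touching it: in the scene view the tips (~(415,393) in the composite) hang above the cover, and the rib has not moved. I check the real tip position by depth.

```bash
python3 - <<'E'
from h import *
np.set_printoptions(precision=1,suppress=True)
s,T=pose(); print(T[:3,3], s["eef_pos"])
c=shot("scene")
for px in [(252,200),(255.6,203),(255.6,199),(256,195),(254,190)]:
    p=depth_pt(c,px); print(px,box(p),p[2], "ifz85",box(at_z(c,px,85)))
c=shot("wrist"); print(c["mount"])
for px in [(257,242),(250,250),(264,250),(257,260),(257,300)]:
    p=depth_pt(c,px); print(px,None if p is None else (box(p),p[2]), depth_pt({**c,"w":c["mount"]},px))
# cover / rib from wrist
for r in place_of("rib","wrist")[:1]: print(r, box(at_z(c,r["centre"],85)),depth_pt(c,r["centre"]))
E
```

```text
[571.1   1.7  85.3] [571.1   1.7  85.3]
(252, 200) [13.2 -8.1] 121.90212597164759 ifz85 [-17.9 -23.7]
(255.6, 203) [13.1  0.8] 116.37797648158983 ifz85 [-13.2 -12.1]
(255.6, 199) [13.9  1.1] 130.14073768302637 ifz85 [-24.5 -17.7]
(256, 195) [12.4  1.2] 141.40266953716207 ifz85 [-36.5 -22.7]
(254, 190) [12. -4.] 154.12715995345536 ifz85 [-49.  -34.2]
[[   0.     1.     0.3   74.6]
 [   1.     0.    -0.    -0.3]
 [  -0.     0.3   -1.  -164.3]
 [   0.     0.     0.     1. ]]
(257, 242) (array([13.9,  0.1]), np.float64(116.3169994873127)) [ 11.8  -1.3 -31.1]
(250, 250) (array([13.6,  3.2]), np.float64(123.91705686058366)) [ 11.4  -4.4 -38.7]
(264, 250) (array([14. , -3.1]), np.float64(124.74145395989865)) [ 11.8   1.9 -39.5]
(257, 260) (array([13.7, -0. ]), np.float64(133.38665205697077)) [ 11.5  -1.1 -48.2]
(257, 300) (array([ 2.1, -0. ]), np.float64(144.6336099175576)) [ -0.1  -1.1 -59.4]
{'centre': [408.1, 238.7], 'conf': 0.67} [  0.8 -87.8] [595.  -77.6  92.6]
```

```bash
python3 - <<'E'
from h import *
np.set_printoptions(precision=1,suppress=True)
c=shot("scene")
for v in range(202,212): 
    p=depth_pt(c,(256,v)); print(v,c["color"][v,256],box(p),round(p[2],1),end=" | ")
c=shot("wrist");print()
for v in range(225,246,2):
    p=depth_pt(c,(257,v)); print(v,c["color"][v,257],box(p),round(p[2],1),end=" | ")
E
```

```text
202 [131 135 125] [13.1  1.7] 120.0 | 203 [129 133 123] [13.6  2. ] 117.4 | 204 [126 130 120] [13.2  1.8] 113.7 | 205 [170 180 167] [10.8  0.7] 107.6 | 206 [231 239 228] [-11.3 -10. ] 77.7 | 207 [230 237 229] [-9.4 -9.1] 76.6 | 208 [228 236 227] [-6.1 -7.4] 77.1 | 209 [228 236 227] [-3.2 -6. ] 77.3 | 210 [226 233 225] [-0.1 -4.4] 77.7 | 211 [225 233 224] [ 1.9 -3.4] 76.8 | 
225 [153 158 163] [5.8 0.4] 75.2 | 227 [153 160 163] [4.6 0.4] 75.4 | 229 [150 155 161] [3.4 0.4] 75.8 | 231 [149 156 161] [2.1 0.4] 75.7 | 233 [148 157 162] [0.6 0.4] 75.4 | 235 [151 158 163] [-0.6  0.5] 75.7 | 237 [118 126 130] [-2.   0.5] 75.6 | 239 [28 28 27] [13.6  0.1] 112.3 | 241 [26 15 24] [13.8  0.1] 115.1 | 243 [18 19 18] [13.9  0.1] 117.4 | 245 [22 20 28] [13.8  0.1] 119.5 |
```

Both cameras put the real fingertips at z ≈ 110 while the reported TCP is at 85, so the fingers end about 25 mm short of the TCP. I go back and push 25 mm lower.

```bash
python3 -m jog '[{"tx":0,"ty":44,"tz":0,"ax":0,"ay":0,"az":0,"jaw":1},{"tx":0,"ty":44,"tz":0,"ax":0,"ay":0,"az":0,"jaw":1},{"tx":0,"ty":44,"tz":0,"ax":0,"ay":0,"az":0,"jaw":1},{"tx":-2,"ty":0,"tz":10,"ax":0,"ay":0,"az":0,"jaw":1},{"tx":0,"ty":0,"tz":0,"ax":0,"ay":0,"az":0,"jaw":1}]' |grep force; python3 -m jog '[{"tx":0,"ty":0,"tz":6,"ax":0,"ay":0,"az":0,"jaw":1},{"tx":0,"ty":0,"tz":5,"ax":0,"ay":0,"az":0,"jaw":1},{"tx":0,"ty":0,"tz":4,"ax":0,"ay":0,"az":0,"jaw":1},{"tx":0,"ty":0,"tz":0,"ax":0,"ay":0,"az":0,"jaw":1}]' |grep force; python3 - <<'E'
from h import *
np.set_printoptions(precision=1,suppress=True)
where(); c=shot("wrist","w2")
for v in range(231,246,2):
    p=depth_pt(c,(257,v)); print(v,box(p),round(p[2],1),end=" | ")
E
```

```text
force: [-0.2, 0.5, 0.0]
grip_force: 0.0
force: [0.2, -0.7, 0.2]
grip_force: 0.0
t 6.1 box xy [  -0.5 -132.3] z 59.9 yaw err -0.004 F box [ 0.  -0.7] 0.2 jaw -0.0028126234568106785
231 [  10.3 -131. ] 75.5 | 233 [   9. -131.] 75.3 | 235 [   7.9 -131. ] 75.4 | 237 [   6.9 -131. ] 75.8 | 239 [  11.4 -131.1] 87.8 | 241 [  11.1 -131.1] 89.6 | 243 [  11.3 -131.1] 92.2 | 245 [  11.2 -131.1] 94.1 |
```

```bash
python3 -m jog '[{"tx":0,"ty":-6,"tz":2,"ax":0,"ay":0,"az":0,"jaw":1},{"tx":0,"ty":-7,"tz":0,"ax":0,"ay":0,"az":0,"jaw":1},{"tx":0,"ty":-7,"tz":0,"ax":0,"ay":0,"az":0,"jaw":1},{"tx":0,"ty":-7,"tz":0,"ax":0,"ay":0,"az":0,"jaw":1},{"tx":0,"ty":-7,"tz":0,"ax":0,"ay":0,"az":0,"jaw":1}]' |grep force; python3 - <<'E'
from h import *
where(); c=shot("wrist")
for r in place_of("rib","wrist")[:1]: print(r, box(at_z(c,r["centre"],85)),box(depth_pt(c,r["centre"])))
E
```

```text
force: [0.3, -2.7, 0.6]
grip_force: 1.1
t 6.775 box xy [ -0.3 -98.4] z 58.3 yaw err -0.004 F box [-0.5 -2.7] 0.6 jaw -0.0008841781291487113
{'centre': [218.6, 256.2], 'conf': 0.91} [  1.74876642 -77.98030661] [  6.35183468 -79.27116716]
```

Contact is made: 2.7 N, and the rib sits 20 mm ahead of the tool. I carry on.

```bash
python3 -m jog '[{"tx":0,"ty":-12,"tz":0,"ax":0,"ay":0,"az":0,"jaw":1},{"tx":0,"ty":-18,"tz":0,"ax":0,"ay":0,"az":0,"jaw":1},{"tx":0,"ty":-20,"tz":0,"ax":0,"ay":0,"az":0,"jaw":1},{"tx":0,"ty":-20,"tz":0,"ax":0,"ay":0,"az":0,"jaw":1},{"tx":0,"ty":-20,"tz":0,"ax":0,"ay":0,"az":0,"jaw":1}]' |grep force;python3 -m jog '[{"tx":0,"ty":-20,"tz":0,"ax":0,"ay":0,"az":0,"jaw":1},{"tx":0,"ty":-20,"tz":0,"ax":0,"ay":0,"az":0,"jaw":1},{"tx":0,"ty":-20,"tz":0,"ax":0,"ay":0,"az":0,"jaw":1},{"tx":0,"ty":-18,"tz":0,"ax":0,"ay":0,"az":0,"jaw":1},{"tx":0,"ty":-10,"tz":0,"ax":0,"ay":0,"az":0,"jaw":1}]' |grep force; python3 - <<'E'
from h import *
where(); c=shot("wrist")
for r in place_of("rib","wrist")[:1]: print(r, box(at_z(c,r["centre"],85)),box(depth_pt(c,r["centre"])))
E
```

```text
force: [-1.1, -3.7, 0.8]
grip_force: 1.3
force: [-0.5, -3.4, 1.1]
grip_force: 1.2
t 8.125 box xy [ 0.4 80.7] z 58.2 yaw err -0.003 F box [-1.4 -3.2] 1.1 jaw 0.0018093901292845476
{'centre': [219.0, 256.3], 'conf': 0.83} [  2.5180614 100.8854603] [ 7.06679459 99.6206316 ]
```

```bash
python3 -m jog '[{"tx":0,"ty":-6,"tz":0,"ax":0,"ay":0,"az":0,"jaw":1},{"tx":0,"ty":-6,"tz":0,"ax":0,"ay":0,"az":0,"jaw":1},{"tx":0,"ty":-4,"tz":0,"ax":0,"ay":0,"az":0,"jaw":1},{"tx":0,"ty":-2,"tz":0,"ax":0,"ay":0,"az":0,"jaw":1}]' |grep force; python3 -c "
from h import *
where()"
python3 -m jog '[{"tx":0,"ty":-2,"tz":0,"ax":0,"ay":0,"az":0,"jaw":1},{"tx":0,"ty":-1,"tz":0,"ax":0,"ay":0,"az":0,"jaw":1}]' |grep force; python3 -c "
from h import *
where()"
```

```text
force: [1.3, -0.9, 0.3]
grip_force: 1.0
t 8.725 box xy [ 0.7 97.6] z 58.2 yaw err -0.004 F box [ 1.1 -1.2] 0.3 jaw -0.006036823545541164
force: [2.6, -1.4, -1.1]
grip_force: 1.0
t 8.975 box xy [  0.7 100.4] z 58.3 yaw err -0.004 F box [ 2.1 -2.1] -1.1 jaw 0.0020200550216246077
```

Still sliding; continue in small steps until the stop shows in the force.

```bash
python3 -m jog '[{"tx":0,"ty":-1.5,"tz":0,"ax":0,"ay":0,"az":0,"jaw":1},{"tx":0,"ty":-1.5,"tz":0,"ax":0,"ay":0,"az":0,"jaw":1}]' |grep force; python3 -c "
from h import *
where()"
python3 -m jog '[{"tx":0,"ty":-1,"tz":0,"ax":0,"ay":0,"az":0,"jaw":1},{"tx":0,"ty":0,"tz":0,"ax":0,"ay":0,"az":0,"jaw":1}]' |grep force; python3 -c "
from h import *
where()"
```

```text
force: [2.1, -1.6, -1.0]
grip_force: 1.0
t 9.225 box xy [  0.6 103.5] z 58.2 yaw err -0.004 F box [ 1.6 -2.1] -1.0 jaw 0.004130817700131109
force: [3.2, -4.3, 0.0]
grip_force: 2.6
t 9.475 box xy [  0.6 103.9] z 58.2 yaw err -0.004 F box [ 1.9 -5. ] 0.0 jaw 0.0011557785045178523
```

```bash
python3 -m jog '[{"tx":0,"ty":-1,"tz":0,"ax":0,"ay":0,"az":0,"jaw":1},{"tx":0,"ty":0,"tz":0,"ax":0,"ay":0,"az":0,"jaw":1}]' |grep force; python3 -c "
from h import *
where()"
python3 -m jog '[{"tx":0,"ty":-1,"tz":0,"ax":0,"ay":0,"az":0,"jaw":1},{"tx":0,"ty":0,"tz":0,"ax":0,"ay":0,"az":0,"jaw":1}]' |grep force; python3 -c "
from h import *
where()"
```

```text
force: [2.0, -8.8, -1.1]
grip_force: 4.8
t 9.725 box xy [  0.7 104.1] z 58.3 yaw err -0.004 F box [-0.4 -9. ] -1.1 jaw -0.001296566938415499
force: [4.9, -13.3, -2.1]
grip_force: 7.1
t 9.975 box xy [  0.7 104.3] z 58.3 yaw err -0.004 F box [  1.2 -14.1] -2.1 jaw 3.624230654651897e-05
```

The cover is at its stop (14 N, rib at y ≈ 124). I back off, rise and look into the pit.

```bash
python3 -m jog '[{"tx":0,"ty":15,"tz":0,"ax":0,"ay":0,"az":0,"jaw":1},{"tx":0,"ty":10,"tz":-50,"ax":0,"ay":0,"az":0,"jaw":1},{"tx":-20,"ty":40,"tz":-40,"ax":0,"ay":0,"az":0,"jaw":1},{"tx":-30,"ty":50,"tz":0,"ax":0,"ay":0,"az":0,"jaw":1},{"tx":-30,"ty":50,"tz":0,"ax":0,"ay":0,"az":0,"jaw":1}]' |grep force; python3 -m jog '[{"tx":0,"ty":45,"tz":0,"ax":0,"ay":0,"az":0,"jaw":1},{"tx":0,"ty":0,"tz":0,"ax":0,"ay":0,"az":0,"jaw":1}]' |grep force; python3 - <<'E'
from h import *
np.set_printoptions(precision=1,suppress=True)
where(); c=shot("wrist","w3")
for q,z in dict(disc_pivot=50,disc_end=50,plain_pivot=50,plain_end=50,plug=6,valve_box=0).items():
    for r in place_of(q,"wrist")[:2]:
        p=depth_pt(c,r["centre"]); print(q,round(r["conf"],2),r["centre"],box(at_z(c,r["centre"],z)),None if p is None else (box(p),round(p[2],1)))
c=shot("top")
for q,z in dict(disc_end=50,rib=85,plug=6).items():
    for r in place_of(q,"top")[:2]: print("top",q,round(r["conf"],2),r["centre"],box(at_z(c,r["centre"],z)))
E
```

```text
force: [1.3, -0.0, 0.5]
grip_force: 0.0
force: [-0.8, 1.3, 0.3]
grip_force: 0.0
t 10.85 box xy [ -81.1 -105.6] z 147.9 yaw err -0.008 F box [-0.4  1.5] 0.3 jaw -7.4545742147657775e-06
disc_pivot 0.95 [207.1, 65.7] [ 22.4 -65. ] (array([ 21.3, -66.5]), np.float64(59.8))
disc_end 0.72 [202.2, 123.8] [-22.3 -58.4] (array([-21.9, -59.6]), np.float64(56.9))
plain_pivot 0.95 [317.9, 67.4] [  20.4 -152.5] (array([  19.4, -150.8]), np.float64(59.6))
plain_end 0.68 [303.5, 124.7] [ -23.7 -142.7] (array([ -23.3, -141.7]), np.float64(56.8))
plug 0.78 [160.8, 149.1] [-49.2  -7.7] (array([-46.8, -13.2]), np.float64(23.3))
valve_box 0.84 [150.9, 99.2] [-1.7 -1. ] (array([-1.8, -3.2]), np.float64(6.4))
valve_box 0.73 [315.7, 254.5] [-169.8 -168.2] (array([-167. , -167.2]), np.float64(5.3))
top disc_end 0.55 [267.7, 190.2] [-22.5 -56.7]
top rib 0.61 [194.5, 197.4] [  2.5 122.1]
top plug 0.68 [209.5, 136.5] [168.3  52.1]
top plug 0.53 [251.9, 208.9] [-52.8  -6.5]
```

View pics/w3.png

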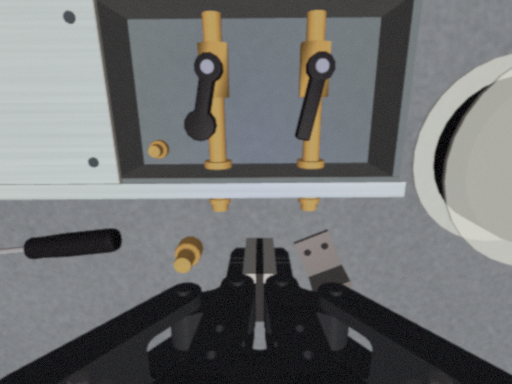

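The wrist view shows the pit bare. The disc handle is at the left valve, pivot (207,66) and disc (202,124), which is box (-23,-59). The plain handle is at right, end at (303,125) and box (-24,-142). The plug is at (160,149), box (-48,-10), clear of my path. I go down on the disc's -y side, at box (-25,-97).

```bash
python3 -m jog '[{"tx":56,"ty":-8,"tz":0,"ax":0,"ay":0,"az":-0.008,"jaw":1},{"tx":0,"ty":0,"tz":45,"ax":0,"ay":0,"az":0,"jaw":1},{"tx":0,"ty":0,"tz":25,"ax":0,"ay":0,"az":0,"jaw":1},{"tx":0,"ty":0,"tz":0,"ax":0,"ay":0,"az":0,"jaw":1}]' |grep force; python3 - <<'E'
from h import *
to(-25,-97,22)
c=shot("wrist","w4")
for q in("disc_end","plain_end","plug"):
    for r in place_of(q,"wrist")[:1]: print(q,round(r["conf"],2),r["centre"],box(at_z(c,r["centre"],50)))
E
```

```text
force: [-0.6, -0.1, 1.2]
grip_force: 0.0
t 11.9 box xy [-25.1 -94.7] z 76.7 yaw err 0.004 F box [-0.6  0.1] 1.2 jaw -0.0039719919241769696
tool shift [ 0.2  2.4 54.7]
disc_end 0.94 [201.5, 214.7] [-21.07247708 -56.29656584]
plain_end 0.93 [330.2, 218.3] [ -23.21015682 -141.57509417]
plug 0.87 [152.3, 226.1] [-29.35980097 -22.93257068]
```

View pics/w4.png

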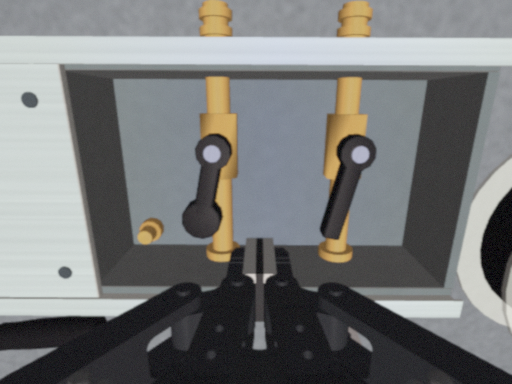

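The fingertips (260,240) are between the two handles with clearance on both sides. I check how low the finger linkages hang before descending.

```bash
python3 - <<'E'
from h import *
np.set_printoptions(precision=0,suppress=True)
c=shot("wrist"); c["w"]=c["mount"]
for px in [(185,292),(240,262),(235,275),(185,320),(130,320),(280,262),(220,290),(320,330)]: print(px,depth_pt(c,px))
E
python3 -m jog '[{"tx":0,"ty":2,"tz":25,"ax":0,"ay":0,"az":0.004,"jaw":1},{"tx":0,"ty":0,"tz":12,"ax":0,"ay":0,"az":0,"jaw":1},{"tx":0,"ty":0,"tz":0,"ax":0,"ay":0,"az":0,"jaw":1}]' |grep force
```

```text
(185, 292) [ 14. -25. -75.]
(240, 262) [  8.  -9. -43.]
(235, 275) [ 14.  -9. -64.]
(185, 320) [  6. -25. -78.]
(130, 320) [ 13. -39. -87.]
(280, 262) [  7.   9. -43.]
(220, 290) [ 13. -14. -72.]
(320, 330) [ 17.  16. -97.]
force: [0.4, -0.0, 0.5]
grip_force: 0.0
```

```bash
python3 -m jog '[{"tx":0,"ty":0,"tz":8,"ax":0,"ay":0,"az":0,"jaw":1},{"tx":0,"ty":0,"tz":8,"ax":0,"ay":0,"az":0,"jaw":1},{"tx":0,"ty":0,"tz":0,"ax":0,"ay":0,"az":0,"jaw":1}]' |grep force; python3 -c "
from h import *
to(-25,-73,22)"
```

```text
force: [-0.4, -1.1, -0.2]
grip_force: 0.0
t 12.9 box xy [-24.6 -97.2] z 24.6 yaw err -0.0 F box [-0.6 -0.9] -0.2 jaw -0.001790843539163682
tool shift [ -0.4 -24.2   2.6]
```

```bash
python3 -m jog '[{"tx":0,"ty":-5,"tz":2,"ax":0,"ay":0,"az":0,"jaw":1},{"tx":0,"ty":-5,"tz":0,"ax":0,"ay":0,"az":0,"jaw":1},{"tx":0,"ty":-5,"tz":0,"ax":0,"ay":0,"az":0,"jaw":1},{"tx":0,"ty":-5,"tz":0,"ax":0,"ay":0,"az":0,"jaw":1},{"tx":0,"ty":-4,"tz":0,"ax":0,"ay":0,"az":0,"jaw":1}]' |grep force; python3 - <<'E'
from h import *
to(-19,-60,22)
c=shot("wrist")
for q in("disc_end","plain_end","plug"):
    for r in place_of(q,"wrist")[:1]: print(q,round(r["conf"],2),r["centre"],box(at_z(c,r["centre"],50)))
E
```

```text
force: [0.4, -3.3, 1.3]
grip_force: 1.7
t 13.525 box xy [-24.  -73.5] z 23.5 yaw err -0.0 F box [-0.5 -3.3] 1.3 jaw 0.004215325027223031
tool shift [  5.  -13.5   1.5]
disc_end 0.75 [204.8, 251.1] [-19.34457676 -46.38954574]
plain_end 0.89 [399.9, 256.1] [ -22.17237992 -143.37860935]
plug 0.59 [158.3, 260.3] [-24.39899529 -22.90089295]
```

Contact as planned: 3.3 N, and the disc is turning. I follow the arc.

```bash
python3 -m jog '[{"tx":2,"ty":-5,"tz":1,"ax":0,"ay":0,"az":0,"jaw":1},{"tx":3,"ty":-5,"tz":0,"ax":0,"ay":0,"az":0,"jaw":1},{"tx":1,"ty":-5,"tz":0,"ax":0,"ay":0,"az":0,"jaw":1},{"tx":0,"ty":-5,"tz":0,"ax":0,"ay":0,"az":0,"jaw":1},{"tx":0,"ty":-5,"tz":0,"ax":0,"ay":0,"az":0,"jaw":1}]' |grep force; python3 - <<'E'
from h import *
to(-12,-40,22)
c=shot("wrist")
for q in("disc_end","plug"):
    for r in place_of(q,"wrist")[:1]: print(q,round(r["conf"],2),r["centre"],box(at_z(c,r["centre"],50)))
E
```

```text
force: [0.1, -4.1, 0.2]
grip_force: 1.5
t 14.35 box xy [-18.1 -48.2] z 22.1 yaw err -0.0 F box [-1. -4.] 0.2 jaw 0.0032217570640281075
tool shift [ 6.1 -8.2  0.1]
disc_end 0.75 [215.8, 228.9] [ -1.00407063 -27.20418082]
plug 0.95 [200.1, 269.3] [-22.78694185 -18.46649908]
```

```bash
python3 -m jog '[{"tx":3,"ty":-4,"tz":0,"ax":0,"ay":0,"az":0,"jaw":1},{"tx":3,"ty":-4,"tz":0,"ax":0,"ay":0,"az":0,"jaw":1},{"tx":4,"ty":-4,"tz":0,"ax":0,"ay":0,"az":0,"jaw":1},{"tx":3,"ty":-3,"tz":0,"ax":0,"ay":0,"az":0,"jaw":1},{"tx":0,"ty":0,"tz":0,"ax":0,"ay":0,"az":0,"jaw":1}]' |grep force; python3 - <<'E'
from h import *
to(-4,-33,22)
c=shot("wrist")
for q in("disc_end","disc_pivot"):
    for r in place_of(q,"wrist")[:1]: print(q,round(r["conf"],2),r["centre"],box(at_z(c,r["centre"],57)))
E
```

```text
force: [-0.8, -1.5, -0.3]
grip_force: 0.4
t 15.125 box xy [ -5.1 -33. ] z 22.1 yaw err 0.0 F box [-1.2 -1.2] -0.3 jaw 0.0006029753722532239
tool shift [1.1 0.  0.1]
disc_end 0.63 [234.7, 214.9] [ 21.7909186  -21.79028675]
disc_pivot 0.97 [327.3, 211.3] [ 23.5103597  -63.16302418]
```

Nearly shut; now I press in +x until the stop answers.

```bash
python3 -m jog '[{"tx":2,"ty":0,"tz":0,"ax":0,"ay":0,"az":0,"jaw":1},{"tx":1,"ty":0,"tz":0,"ax":0,"ay":0,"az":0,"jaw":1}]' |grep force;python3 -m jog '[{"tx":1,"ty":0,"tz":0,"ax":0,"ay":0,"az":0,"jaw":1},{"tx":0,"ty":0,"tz":0,"ax":0,"ay":0,"az":0,"jaw":1}]' |grep force;  python3 -c "
from h import *
where()"
```

```text
force: [-4.6, 0.1, -0.0]
grip_force: 1.4
force: [-5.4, -0.5, 0.7]
grip_force: 2.1
t 15.775 box xy [ -1.8 -33.2] z 22.0 yaw err -0.0 F box [-5.3  1. ] 0.7 jaw 0.0028021786286100783
```

```bash
python3 -m jog '[{"tx":1,"ty":0,"tz":0,"ax":0,"ay":0,"az":0,"jaw":1},{"tx":0,"ty":0,"tz":0,"ax":0,"ay":0,"az":0,"jaw":1}]' |grep -w force;  python3 -c "
from h import *
where()";python3 -m jog '[{"tx":1,"ty":0,"tz":0,"ax":0,"ay":0,"az":0,"jaw":1},{"tx":0,"ty":0,"tz":0,"ax":0,"ay":0,"az":0,"jaw":1}]' |grep -w force;  python3 -c "
from h import *
where()"
```

```text
force: [-8.7, -0.8, 3.1]
t 16.025 box xy [ -1.5 -33.1] z 21.9 yaw err 0.0 F box [-8.7  1.5] 3.1 jaw 0.0029245571847058374
force: [-13.2, -2.3, 4.2]
t 16.275 box xy [ -1.3 -33.1] z 21.8 yaw err 0.0 F box [-13.4   1.3] 4.2 jaw -0.000484919422452021
```

The stop is reached (13 N, no further motion). I back off, rise and check.

```bash
python3 -m jog '[{"tx":-6,"ty":4,"tz":0,"ax":0,"ay":0,"az":0,"jaw":1},{"tx":-8,"ty":8,"tz":0,"ax":0,"ay":0,"az":0,"jaw":1},{"tx":0,"ty":0,"tz":-40,"ax":0,"ay":0,"az":0,"jaw":1},{"tx":0,"ty":0,"tz":-50,"ax":0,"ay":0,"az":0,"jaw":1},{"tx":-50,"ty":0,"tz":-30,"ax":0,"ay":0,"az":0,"jaw":1}]' |grep -w force; python3 -m jog '[{"tx":-35,"ty":30,"tz":-30,"ax":0,"ay":0,"az":0,"jaw":1},{"tx":0,"ty":0,"tz":0,"ax":0,"ay":0,"az":0,"jaw":1}]' |grep -w force; python3 - <<'E'
from h import *
np.set_printoptions(precision=1,suppress=True)
where(); c=shot("wrist","w5")
for q,z in dict(disc_pivot=57,disc_end=57,plain_pivot=57,plain_end=57,plug=6,rib=85).items():
    for r in place_of(q,"wrist")[:1]: print(q,round(r["conf"],2),r["centre"],box(at_z(c,r["centre"],z)))
E
```

```text
force: [0.2, -0.2, 0.9]
force: [1.2, 0.5, -0.0]
t 17.15 box xy [-98.9 -77.9] z 174.7 yaw err -0.004 F box [1.3 0.1] -0.0 jaw 0.002494972012250835
disc_pivot 0.74 [242.1, 50.4] [ 18.9 -64.2]
disc_end 0.73 [193.2, 44.2] [ 23.7 -23.5]
plain_pivot 0.8 [345.4, 49.1] [  19.6 -150.9]
plain_end 0.68 [330.6, 102.3] [ -23.  -141.2]
plug 0.81 [192.1, 132.3] [-52.7  -7.1]
rib 0.29 [71.6, 218.0] [-119.8   87.1]
```

View pics/w5.png

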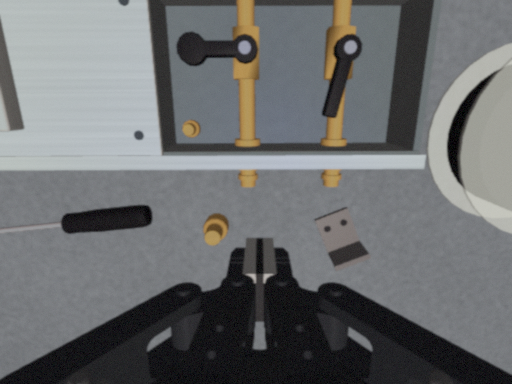

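The disc handle is now square across its pipe: pivot (245,47), disc (193,48). The plain handle, the plug and the loose things in view (coupler, bracket, screwdriver) are where they were. The cover edge is at the pit's end, and the robot touches nothing.

```bash
python3 -c "
from h import *
print(finish_job())"
```

```text
the job is handed in; nothing more can be done
None
```

The cover is pushed to its end stop, the disc handle is shut square against its stop, and the job was handed in at about 17 s with the plain handle and the loose things I could see in the last picture unmoved (the mug and bottle were not in that view).

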